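Set the drip stand over the cup and lower its ring

TASK

Bring the drip stand to the white coffee cup on the round coaster and stand it on the counter with its legs straddling the coaster and its ring centred over the cup, then squeeze the two grip plates behind the column together and lower the ring to the second-lowest notch, which is the lowest one that clears the cup; let go so that the lever springs out and locks. The stand must not touch the cup, the cup stays as it is on its coaster, and the other things on the counter are left where they are.

Things in the scene. Friction and masses are not known exactly. Their poses are not given: they have to be found in the camera images.
- stand: Drip stand, loose, 0.86 kg. Origin under the base on the column's axis; z up, x from column to ring, y left of that. Dark horseshoe base 12 mm thick: solid from x=-75 to +30 mm, 160 mm wide, then two legs to x=+110 mm at |y|=62..80 mm; the gap between them is open to +x. The ring is at +x, two wooden grip plates at -x of the steel column.
- column_top (a point): Centre of the column's flat top, 250 mm above the stand's underside; axes as the stand's. Column 20 x 20 mm, sides along x and y, notched on its -y face. At least the top 55 mm are always free above the bracket and plain: grip here to carry; the stand's centre of mass lies within 8 mm of the column's axis.
- bracket (a joint): Height of the bracket (sleeve, ring and grip plates, 0.30 kg) on the column, m: notches at 0 (lowest), 0.025, 0.050, 0.075, 0.100. Its underside is 60 mm plus this above the stand's underside; it is 30 mm high. A sprung pawl locks it both ways (5 mm free play upwards in each notch, so 0.025 to 0.030 is the second). With the lever squeezed it slides with 4 N friction and stays where it is put; let go between notches, the pawl does not lock and the lever stays half in.
- lever (a joint): Squeeze lever, rad: 0 = sprung out, pawl in a notch; 0.22 = fully squeezed, at its stop. The pawl is clear of the notches from 0.17. Its spring takes about 1.3 N at the squeeze point to start and 2.5 N when fully squeezed, and returns it by itself. A grip of 10 to 30 N holds it squeezed and carries the bracket.
- squeeze (a point): Squeeze point, at x=-80 mm on the stand's middle plane, 15 mm above the bracket's underside; axes as the stand's. Two upright plates 8 mm thick, 22 to 24 mm high, end at x=-100 mm: the fixed one has its outer face at y=+18 mm; the lever's splays to about y=-30 mm at rest, -18 mm and parallel when squeezed. Squeeze along y from above.
- ring_centre (a point): Centre of the ring's hole at the ring's underside, 85 mm ahead of the column's axis (local x=+85 mm). Flat steel ring, 62 mm inside, 82 mm outside, 6 mm thick; axes as the stand's.
- coffee_cup: White porcelain cup without handle, 70 mm high, 76 mm across the rim, the largest of the four cups, standing loose on the round coaster. Origin at the centre of its underside; its rim is 75 mm above the counter.
- coaster: Round green plastic coaster under the coffee cup, 90 mm across, 5 mm thick, fixed to the counter. Origin at the centre of its underside.
- cup_a: Small white porcelain cup, 45 mm high, 58 mm across, loose, standing between the stand and the coffee cup. Origin at its underside.
- cup_b: Another small cup like cup_a, further away on the counter, loose.
- cup_c: Another small cup like cup_a, standing loose in a compartment of the acrylic cup holder.
- cup_holder: Clear acrylic cup holder, open box 90 x 240 x 75 mm with three compartments, loose. Origin at the centre of its underside.
- ladle: Steel ladle lying on the counter, bowl 72 mm across and 26 mm high, handle 115 mm beyond it. Origin under the bowl's centre, handle along its local x.
- phin: Steel phin coffee filter with a flat flange 88 mm across, 78 mm high with its lid knob, standing on the counter. Origin at its underside.
- sugar_jar: Glass jar with a wooden lid, 72 mm across, 110 mm high, loose. Origin at its underside.
Not all that is in view belongs to the job. There is more than one size of the coaster; the job needs the middle-sized.

How it is judged (in metres and radians):
At the end, for the whole second after the job is handed in: Stand level and still on the counter, ring centre within 12 mm horizontally of the cup axis; bracket locked in the second-lowest notch (joint 0.022 to 0.033 m), lever sprung out (below 0.06 rad); cup upright and still on its coaster, within 12 mm of its centre (horizontal distance between ring_centre and coffee_cup below 0.012 m and value of joint bracket between 0.022 and 0.033 m and value of joint lever below 0.06 rad and height (world z) of stand below 0.004 m and angle between each of stand, coffee_cup's own z axis and vertical below 0.05 rad and linear speed of each of stand, coffee_cup below 0.02 m/s and velocity of joint bracket between -0.02 and 0.02 m/s and horizontal distance between coffee_cup and coaster below 0.012 m and height (world z) of coffee_cup below 0.009 m); the robot touches nothing.
It fails at once if the stand, its ring or its lever pressed on the coffee cup (over 1.5 N), or the cup shifted over 10 mm or tipped (contact force between stand and coffee_cup above 1.5 N or distance of coffee_cup from where it was at the start of the episode above 0.01 m or angle between coffee_cup's own z axis and vertical above 0.15 rad).
It fails at once if the stand was tipped over (tilted over 0.5 rad) (angle between stand's own z axis and vertical above 0.5 rad).
It fails at once if another thing on the counter was moved by more than 25 mm (distance of any of cup_a, cup_b, cup_c, cup_holder, ladle, phin, sugar_jar from where it was at the start of the episode above 0.025 m).
It also fails if it takes over 56 s, if anything falls off the work surface, if the arm or the gripper's body presses on something with over 40 N, if the wrist force passes 120 N, or if a joint passes its speed limit or range.

ROBOT

A 6-joint arm with a two-finger parallel gripper is mounted at the origin on the work surface. World frame = base frame: x ahead of the robot, y to its left, z up, the work surface at z = 0. Lengths are in mm, angles in rad, forces in N, time in s.
With the tool pointing down it reaches from about 275 to 1000 mm from the base axis. Payload 8.4 kg.
Tool frame: the origin (TCP) lies between the finger pads; the fingertips stand r.finger_overhang ahead of it and the grasp point (between the pads) is the TCP (r.finger_overhang is the distance from the TCP to the fingertips, in mm); z points along the fingers, y is the line along which they close (so a half turn about z gives the same grasp; the last joint's range is limited). The gripper opens to 85 mm and grips with 20 to 120 N. Pads are 22 mm wide; open, the fingers measure 114 mm over their backs; the gripper's body (76 mm by 85 mm) begins 54 mm behind the grasp point. The pads swing forward as they close: fully open they stand 13 mm farther back than shut.
Start: joints at [1.206, 0.353, 1.633, -0, 1.155, -0.002], TCP at [221.807, 584.32, 250.281] pointing down, gripper open.
Joint ranges: [-2.63, 2.63], [-0.92, 2.1], [0.06, 2.66], [-1.3, 4.44], [0, 2.69], [-3.02, 3.02]. Speed limits (rad/s): [2.22, 2.22, 2.79, 3.14, 3.14, 3.14].

INTERFACE

Orientations are given as [roll, pitch, yaw] about the fixed x, y, z axes, in that order (R = Rz(yaw) Ry(pitch) Rx(roll)).
In Python, from rig import r, cams, sign_off gives the robot as it stands.
- The arm moves only by the shell command python3 -m crank 'ROWS' [FORCE]. ROWS is JSON, a list of rows, each a list of 7 numbers: the shift along the tool's x, y, z in m, then the turn, a rotation vector about the tool's x, y, z in rad, then the closure, from 0 (fully open) to 1 (shut). In form: [[dx, dy, dz, ax, ay, az, gripper], ...]. A call has 1 to 5 rows; each row is the pose to reach, as a shift and turn from the pose commanded when the call began, along the tool's axes at that moment; what a row does not reach only later rows make up. A row lasts 1/10 s, in which the tool goes at most 50 mm and 8.59 degrees, less where a joint would pass 70% of its speed; a pose out of reach is approached as far as the arm can. A call with a gripper value outside its range is refused whole. The fingers move at their own pace and stop on an object; FORCE is the grip in N (left out, the last holds). Time passes only in rows, so rows that repeat a pose let the fingers close. It gives the time, the measured TCP pose, the force, the opening and the grip force at its end, in the units of the state.
- r.sense(): the state, without advancing time (a new reading comes with each control period).
- cams.grab_frame(name): name is "scene" or "top" or "wrist"; returns a dict with "image" (400x640x3 uint8, red, green, blue), "fx", "fy", "cx", "cy" (pixels), "D" ([k1, k2, p1, p2, k3] as OpenCV has them; the pictures are not rectified), "position" and "orientation" of the camera in the world. Camera axes: x right, y down, z forward; pixel columns grow to the right and rows downward; lengths in mm; the calibration is good to about 2 mm. A picture is of the moment at which its call begins. There is no depth.
- sign_off(): hands the job in; it is judged then, once.
The state is a dict: "clock": time; "qpos": joint angles; "qvel": joint speeds; "joint_efforts": joint torques, N m; "eef_pos": TCP position; "tcp_rot": TCP orientation; "contact_force": force on the tool from outside, world axes, zero at the start; "wrist_torque": the same for the moment, N m; "opening": opening from 0.0 (shut) to 1.0 (fully open); "grasp_force": force on a finger pad.
Only numpy, scipy, OpenCV 4.12 (cv2) and the standard library are available. Lean on these libraries where they do the work, as an engineer would, in place of code of your own. Each camera call takes 0.05 s, during which the arm holds its last target. There are 200 camera calls.

## Working session

There is one attempt and no reset: what is moved stays moved. The work goes in short steps, Python scripts to look and compute and a shell command to move; the robot and the scene stay as the last step left them, time stands still between calls to the robot, and variables do not carry over. Pictures are saved under pics/ and viewed, at most 10 in all, crops included, and the job is handed in when it is done.

```bash
ls; mkdir -p pics; python3 - <<'E'
from rig import r,cams
import cv2,json
import pickle
fs={}
for n in ("scene","top"):
    f=cams.grab_frame(n);fs[n]=f
    cv2.imwrite(f"pics/{n}0.png",f["image"][:,:,::-1])
    print(n,f["fx"],f["fy"],f["cx"],f["cy"],f["D"],f["position"],f["orientation"])
pickle.dump(fs,open("f0.pkl","wb"))
print(r.sense(),r.finger_overhang)
E
```

```text
pics
scene 488.6207119720799 488.6207119720799 319.07403156513396 201.7143826346221 [-0.07360398  0.          0.          0.          0.        ] [1420.29614423 -860.05784431 1415.19382077] [-2.37353974 -0.01134693  0.73937394]
top 396.1898287042361 396.1898287042361 316.15062580262236 203.82744754812043 [-0.07180077  0.          0.          0.          0.        ] [ 526.63715516   23.31496323 1251.83234691] [-3.07166072  0.00674253 -1.59498294]
{'clock': 0.1, 'qpos': array([ 1.20565321e+00,  3.53589445e-01,  1.63407950e+00, -2.65237320e-05,
        1.15521181e+00, -2.42879843e-03]), 'qvel': array([ 0.00156235, -0.00050299, -0.00402658, -0.00083003,  0.00203473,
        0.00246311]), 'joint_efforts': array([-2.33498213e-03, -6.06346750e+01, -3.42821288e+01, -1.41602732e-04,
        4.09649103e-03,  3.36973278e-05]), 'eef_pos': array([221.63266559, 583.93474559, 249.62170547]), 'tcp_rot': array([-3.14030449e+00,  2.11236069e-05,  2.77888907e+00]), 'contact_force': array([-0.3910602 , -0.42850526, -0.1296461 ]), 'wrist_torque': array([-0.04852664, -0.02111412, -0.04039639]), 'grasp_force': 0.0, 'opening': 0.9976246995545466} 19.0
```

View pics/top0.png

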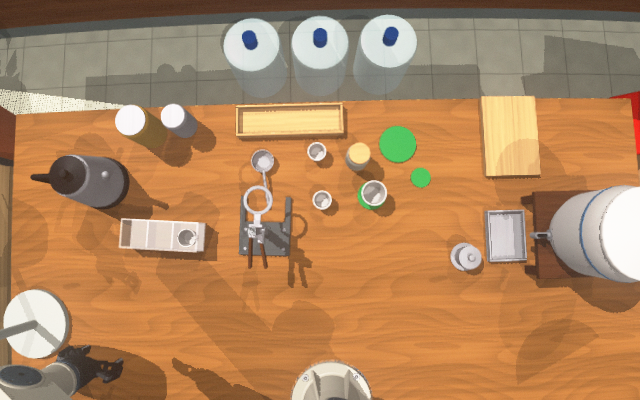

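View pics/scene0.png

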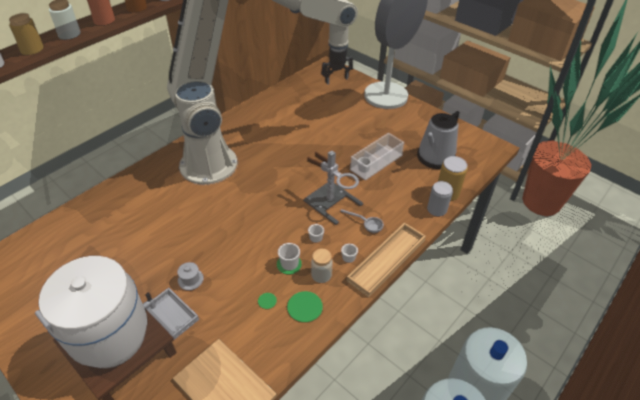

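The top view has world +x up and +y left. The stand is at about (257,230), its ring at (258,200) and facing +x. The coffee cup is at (374,193), cup_a at (322,200) and the ladle at (262,160). Next I'll zoom in to read the edges.

```bash
cat > h.py <<'E'
import numpy as np,cv2
from scipy.spatial.transform import Rotation as R
def ray(f,u,v):
    K=np.array([[f["fx"],0,f["cx"]],[0,f["fy"],f["cy"]],[0,0,1]])
    p=cv2.undistortPoints(np.array([[[u,v]]],float),K,np.array(f["D"]))[0,0]
    return np.array(f["position"]),R.from_euler("xyz",f["orientation"]).apply([p[0],p[1],1])
def onz(f,u,v,z):
    o,d=ray(f,u,v); return o+d*(z-o[2])/d[2]
def pix(f,P):
    K=np.array([[f["fx"],0,f["cx"]],[0,f["fy"],f["cy"]],[0,0,1]])
    Rm=R.from_euler("xyz",f["orientation"]).inv()
    q=Rm.apply(np.array(P)-f["position"])
    return cv2.projectPoints(q[None],np.zeros(3),np.zeros(3),K,np.array(f["D"]))[0].ravel()
def tri(a,b):
    (o1,d1),(o2,d2)=a,b
    s=np.linalg.lstsq(np.c_[d1,-d2],o2-o1,rcond=None)[0]
    p,q=o1+d1*s[0],o2+d2*s[1]; return (p+q)/2,np.linalg.norm(p-q)
E
python3 - <<'E'
import pickle,cv2,numpy as np
fs=pickle.load(open("f0.pkl","rb"))
a=cv2.resize(fs["top"]["image"][135:285,230:400],None,fx=3.5,fy=3.5,interpolation=cv2.INTER_CUBIC)
b=cv2.resize(fs["scene"]["image"][140:230,270:370],None,fx=2,fy=2,interpolation=cv2.INTER_CUBIC)
c=np.zeros((525,800,3),np.uint8);c[:525,:595]=a[:525];c[:180,598:798]=b
cv2.imwrite("pics/z0.png",c[:,:,::-1])
E
```

```text
(no output)
```

View pics/z0.png

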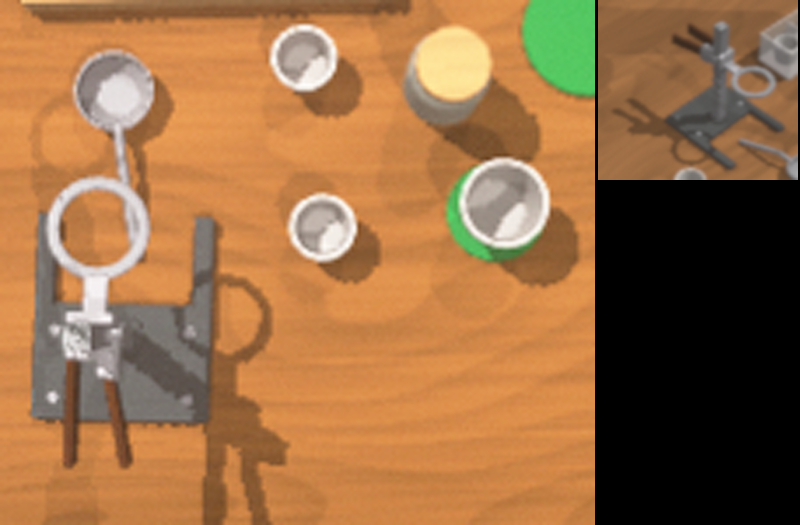

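```bash
python3 - <<'E'
import pickle
from h import *
fs=pickle.load(open("f0.pkl","rb"));t=fs["top"];s=fs["scene"]
T=lambda x,y:(230+x/3.5,135+y/3.5)
np.set_printoptions(precision=1,suppress=True)
C={n:onz(t,*T(*p),12) for n,p in dict(fl=(40,213),fr=(215,216),bl=(33,417),br=(210,424)).items()};print(C)
for a,b in (("bl","fl"),("br","fr")):
    d=C[a]-C[b];print("yaw",np.degrees(np.arctan2(-d[1],-d[0])),np.linalg.norm(d))
d=C["bl"]-C["br"];print("yaw side",np.degrees(np.arctan2(-d[0],d[1])),np.linalg.norm(d))
cc=sum(C.values())/4;print("centre (local x=17.5)",cc)
print("coltop",onz(t,*T(76,340),250),tri(ray(t,*T(76,340)),ray(s,331,152.5)))
print("ring",tri(ray(t,*T(98,228)),ray(s,348.5,181)))
# cup rim via bright mask ellipse
im=t["image"]
hsv=cv2.cvtColor(im,cv2.COLOR_RGB2HSV)
for n,(u,v,w),z in (("cup",(374,193,18),75),("cup_a",(322,200,13),45)):
    m=np.zeros(im.shape[:2],np.uint8); m[v-w:v+w,u-w:u+w]=((hsv[...,1]<60)&(hsv[...,2]>110))[v-w:v+w,u-w:u+w]
    c=max(cv2.findContours(m,0,1)[0],key=cv2.contourArea); c=cv2.convexHull(c)
    P=np.array([onz(t,*p,z)[:2] for p in c[:,0]]).astype(np.float32)
    print(n,cv2.minEnclosingCircle(P),cv2.fitEllipse(c))
g=((hsv[...,0]>50)&(hsv[...,0]<75)&(hsv[...,1]>150)).astype(np.uint8); g[:,:350]=0
for c in cv2.findContours(g,0,1)[0]:
    if cv2.contourArea(c)>20:
        P=np.array([onz(t,*p,5)[:2] for p in c[:,0]],np.float32);print("green",cv2.minEnclosingCircle(P))
for n,p,z in (("jar",(453,65),110),("ladle",(115,90),26),("cup_b",(304,58),45)):print(n,onz(t,*T(*p),z))
E
```

```text
{'fl': array([644.7, 264.6,  12. ]), 'fr': array([638. , 106.7,  12. ]), 'bl': array([462. , 273.1,  12. ]), 'br': array([452.4, 114.9,  12. ])}
yaw -2.683258316535446 182.89152959605727
yaw -2.538778657323016 185.79063706040523
yaw side -3.4715605281175566 158.45808789124374
centre (local x=17.5) [549.2 189.8  12. ]
coltop [529.2 193.1 250. ] (array([531.1, 195.5, 248.3]), np.float64(5.746896782912858))
ring (array([620.7, 192.9, 162.9]), np.float64(9.966582222812455))
cup ((638.3616333007812, -143.40771484375), 38.894004821777344) ((373.7098083496094, 192.75784301757812), (25.44816017150879, 25.79779624938965), 144.20265197753906)
cup_a ((624.1111450195312, 11.84371566772461), 29.243284225463867) ((321.72161865234375, 199.57794189453125), (18.631284713745117, 18.96271514892578), 134.99615478515625)
jar [ 750.7 -100.8  110. ]
ladle [752.3 193.3  26. ]
cup_b [772.9  23.3  45. ]
```

```bash
cat > d.py <<'E'
# prints tool-axis shift (m) and turn from measured pose to world x y z(mm) yaw(rad), tool down
import sys
from h import *
from rig import r
x,y,z,w=map(float,sys.argv[1:5]); s=r.sense()
R0=R.from_euler("xyz",s["tcp_rot"]); R1=R.from_euler("xyz",[np.pi,0,w])
print(np.round(R0.inv().apply(np.array([x,y,z])-s["eef_pos"])/1000,4),np.round((R0.inv()*R1).as_rotvec(),3),"dist",np.linalg.norm(np.array([x,y,z])-s["eef_pos"]).round(), s["opening"].round(3),s["clock"])
E
python3 -m crank '[[0,0,-0.05,0,0,0,0],[-0.043,-0.026,-0.06,0,0,0,0],[-0.085,-0.051,-0.06,0,0,0,0],[-0.128,-0.077,-0.06,0,0,0,0],[-0.17,-0.102,-0.06,0,0,0,0]]' 40
python3 -m crank '[[-0.043,-0.026,0,0,0,0,0],[-0.085,-0.051,0,0,0,0,0],[-0.128,-0.077,0,0,0,0,0],[-0.17,-0.102,0,0,0,0,0],[-0.17,-0.102,0,0,0,0,0]]'
python3 d.py 531 191 310 3.092
```

```text
clock: 0.6
eef_pos: [345.2, 426.9, 310.2]
tcp_rot: [-3.141, 0.0, 2.779]
contact_force: [1.3, 0.4, -0.5]
opening: 1.0
grasp_force: 0.0
clock: 1.1
eef_pos: [470.1, 268.6, 310.1]
tcp_rot: [-3.14, 0.001, 2.774]
contact_force: [-0.6, 0.3, -0.2]
opening: 1.003
grasp_force: 0.0Traceback (most recent call last):
  File "d.py", line 7, in <module>
    print(np.round(R0.inv().apply(np.array([x,y,z])-s["eef_pos"])/1000,4),np.round((R0.inv()*R1).as_rotvec(),3),"dist",np.linalg.norm(np.array([x,y,z])-s["eef_pos"]).round(), s["opening"].round(3),s["clock"])
                                                                                                                                                                               ^^^^^^^^^^^^^^^^^^
AttributeError: 'float' object has no attribute 'round'
```

```bash
sed -i 's/s\["opening"\].round(3)/round(s["opening"],3)/' d.py
python3 -m crank '[[-0.04,-0.025,0,0,0,-0.12,0],[-0.085,-0.051,0,0,0,-0.24,0],[-0.085,-0.051,0,0,0,-0.318,0],[-0.085,-0.051,0,0,0,-0.318,0]]'
python3 d.py 531 191 310 3.092
python3 - <<'E'
from rig import cams
import cv2,pickle
from h import *
f=cams.grab_frame("wrist");pickle.dump(f,open("w1.pkl","wb"))
print(f["position"],f["orientation"],pix(f,[531,191,250]))
cv2.imwrite("pics/w1.png",f["image"][:,:,::-1])
E
```

```text
clock: 1.5
eef_pos: [528.9, 194.3, 309.8]
tcp_rot: [-3.141, -0.001, 3.096]
contact_force: [-0.3, -0.3, 0.9]
opening: 1.0
grasp_force: 0.0
[-0.0023 -0.0032 -0.0002] [-0.    -0.001  0.004] dist 4.0 1.0 1.5
[445.45072353 197.93936394 432.2961225 ] [2.81262730e+00 9.67122208e-05 1.52552207e+00] [313.93857536 234.12198322]
```

View pics/w1.png

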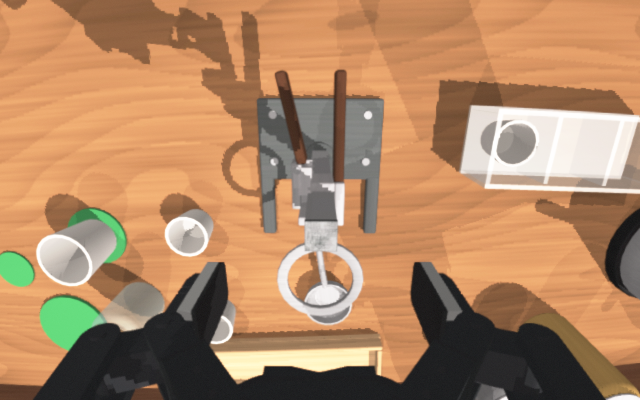

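The wrist view shows the column top centred at about (321,235) between the fingers, with the base's back edge running (257,100) to (384,98).

```bash
python3 - <<'E'
import pickle
from h import *
f=pickle.load(open("w1.pkl","rb"))
np.set_printoptions(precision=1,suppress=True)
print(onz(f,321,235,250),onz(f,305,235,250),onz(f,337,235,250))
a,b=onz(f,257,100,12),onz(f,384,98,12);d=b-a;print(a,b,(a+b)/2,np.linalg.norm(d),np.arctan2(-d[0],d[1]))
a,b=onz(f,265,233,12),onz(f,374,233,12);d=b-a;print(a,b,np.linalg.norm(d),np.arctan2(-d[0],d[1]))
a,b=onz(f,257,100,12),onz(f,264,233,12);d=b-a;print(np.arctan2(d[1],d[0]))
a,b=onz(f,384,98,12),onz(f,377,233,12);d=b-a;print(np.arctan2(d[1],d[0]))
E
```

```text
[531.8 195.3 250. ] [531.3 185.5 250. ] [532.2 205.1 250. ]
[456.9 120.4  12. ] [461.6 278.   12. ] [459.3 199.2  12. ] 157.7504094295646 -0.029874244803098953
[637.9 112.8  12. ] [644.9 267.   12. ] 154.40395476353007 -0.04525411443830878
-0.049861467634936464
-0.036951916301071586
```

```bash
python3 -m crank '[[-0.003,0.001,0.03,0,0,0,0],[-0.003,0.001,0.06,0,0,0,0],[-0.003,0.001,0.082,0,0,0,0],[-0.003,0.001,0.082,0,0,0,0.3],[-0.003,0.001,0.082,0,0,0,1]]' 80
python3 -m crank '[[0,0,0,0,0,0,1],[0,0,0,0,0,0,1],[0,0,0,0,0,0,1],[0,0,0,0,0,0,1],[0,0,0,0,0,0,1]]'
```

```text
clock: 2.05
eef_pos: [531.2, 196.9, 228.6]
tcp_rot: [-3.142, -0.001, 3.097]
contact_force: [-0.3, -0.2, 0.9]
opening: 0.694
grasp_force: 0.0
clock: 2.55
eef_pos: [532.2, 195.6, 229.5]
tcp_rot: [-3.142, 0.002, 3.096]
contact_force: [-0.7, -3.6, 6.4]
opening: 0.222
grasp_force: 79.5
```

```bash
python3 -m crank '[[0,0,-0.01,0,0,0,1],[0,0,-0.03,0,0,0,1],[0,0,-0.06,0,0,0,1],[0,0,-0.09,0,0,0,1],[0,0,-0.12,0,0,0,1]]'
python3 -m crank '[[0,0,0,0,0,0,1],[0,0,0,0,0,0,1]]'
python3 d.py 553.5 -140 349 3.092
```

```text
clock: 3.05
eef_pos: [530.8, 195.8, 348.9]
tcp_rot: [-3.141, -0.002, 3.097]
contact_force: [1.0, 0.6, -7.9]
opening: 0.227
grasp_force: 78.9
clock: 3.25
eef_pos: [531.2, 195.9, 347.5]
tcp_rot: [-3.141, -0.001, 3.097]
contact_force: [-0.3, -0.7, -9.7]
opening: 0.226
grasp_force: 78.8
[-0.0373 -0.3345 -0.0015] [-0.    -0.001  0.005] dist 337.0 0.226 3.25
```

```bash
python3 -m crank '[[-0.004,-0.03,0,0,0,0,1],[-0.008,-0.065,0,0,0,0,1],[-0.012,-0.1,0,0,0,0,1],[-0.016,-0.135,0,0,0,0,1],[-0.019,-0.17,0,0,0,0,1]]'
python3 -m crank '[[-0.004,-0.035,0,0,0,0,1],[-0.008,-0.07,0,0,0,0,1],[-0.012,-0.105,0,0,0,0,1],[-0.015,-0.135,0,0,0,0,1],[-0.018,-0.163,0,0,0,0,1]]'
python3 -m crank '[[0,0,0,0,0,0,1],[0,0,0,0,0,0,1],[0,0,0,0,0,0,1]]'
python3 d.py 553.5 -140 349 3.092
python3 - <<'E'
from rig import cams
import cv2,pickle
from h import *
fs={n:cams.grab_frame(n) for n in("wrist","top")};pickle.dump(fs,open("w2.pkl","wb"))
f=fs["wrist"];print(pix(f,[638.4,-143.4,75]))
b=fs["top"]["image"][100:300,290:440]
c=np.vstack([f["image"],cv2.resize(b,(150,200))[:, :].repeat(1,0) if 0 else np.hstack([b,np.zeros((200,490,3),np.uint8)])])
cv2.imwrite("pics/w2.png",c[:,:,::-1])
E
```

```text
clock: 3.75
eef_pos: [541.7, 23.9, 345.4]
tcp_rot: [-3.141, -0.004, 3.097]
contact_force: [0.7, -0.0, -9.5]
opening: 0.225
grasp_force: 80.2
clock: 4.25
eef_pos: [552.3, -139.6, 345.2]
tcp_rot: [3.141, -0.005, 3.096]
contact_force: [0.9, 0.7, -9.6]
opening: 0.224
grasp_force: 80.1
clock: 4.55
eef_pos: [553.0, -137.5, 346.6]
tcp_rot: [3.14, -0.003, 3.097]
contact_force: [0.3, -0.4, -8.2]
opening: 0.22
grasp_force: 80.5
[-0.0006 -0.0025 -0.0024] [ 0.001 -0.003  0.005] dist 3.0 0.22 4.55
[317.20342008 223.16555143]
```

View pics/w2.png

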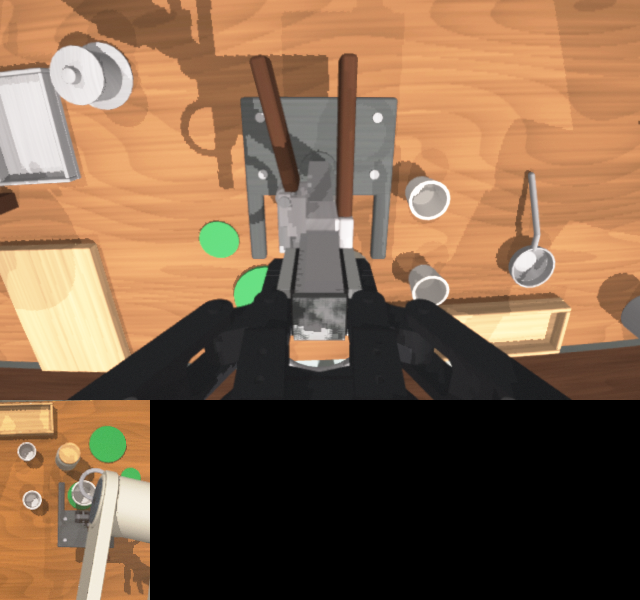

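The wrist view shows the stand level and square in the grip: base back edge at (243,98) to (397,98), leg tips at (258,258) and (378,258). The cup is hidden below the bracket, and the top view shows the ring over it, so I'll lower.

```bash
python3 -m crank '[[0,-0.003,0.025,0,0,0,1],[0,-0.003,0.05,0,0,0,1],[0,-0.003,0.075,0,0,0,1],[0,-0.003,0.095,0,0,0,1],[0,-0.003,0.108,0,0,0,1]]'
python3 -m crank '[[0,0,0.003,0,0,0,1],[0,0,0.006,0,0,0,1],[0,0,0.008,0,0,0,1],[0,0,0.008,0,0,0,1]]'
python3 d.py 553.5 -140 229.5 3.092
```

```text
clock: 5.15
eef_pos: [552.9, -140.3, 238.6]
tcp_rot: [3.141, -0.002, 3.098]
contact_force: [-0.9, -1.3, -8.6]
opening: 0.219
grasp_force: 80.4
clock: 5.55
eef_pos: [554.0, -141.4, 232.9]
tcp_rot: [-3.141, 0.001, 3.097]
contact_force: [-1.3, 0.7, -8.8]
opening: 0.227
grasp_force: 80.5
[0.0005 0.0014 0.0034] [-0.     0.001  0.005] dist 4.0 0.227 5.55
```

```bash
python3 -m crank '[[0,0.001,0.002,0,0,0,1],[0,0.001,0.004,0,0,0,1],[0,0.001,0.004,0,0,0,1],[0,0.001,0.004,0,0,0,1]]'
python3 - <<'E'
from rig import cams
import cv2,pickle
from h import *
f=cams.grab_frame("top");g=cams.grab_frame("scene")
b=cv2.resize(f["image"][130:280,300:430],None,fx=3,fy=3,interpolation=2)
c=cv2.resize(g["image"][200:310,240:350],None,fx=3.6,fy=3.6,interpolation=2)
o=np.zeros((450,800,3),np.uint8);o[:,:390]=b;o[:396,400:796]=c
cv2.imwrite("pics/p3.png",o[:,:,::-1])
E
```

```text
clock: 5.95
eef_pos: [554.0, -140.8, 229.5]
tcp_rot: [-3.141, 0.001, 3.097]
contact_force: [-3.7, -2.2, 5.6]
opening: 0.221
grasp_force: 82.2
```

View pics/p3.png

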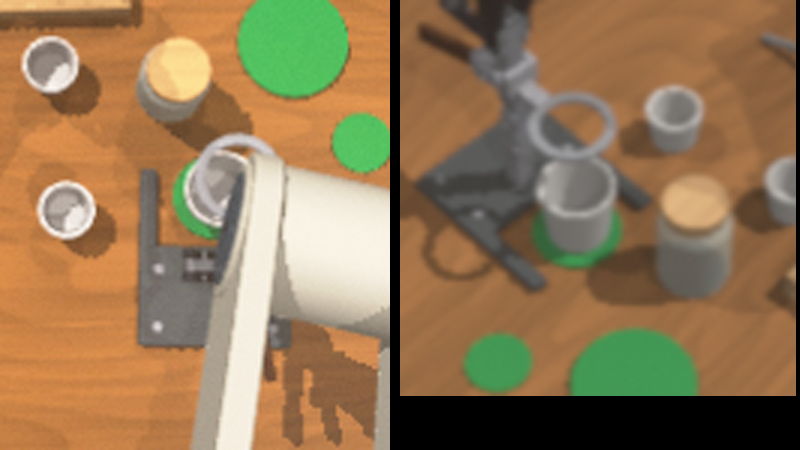

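The stand is down with its legs either side of the coaster, and the cup is clear under the ring (scene crop: ring at (570,125), cup at (578,200)). I'll release, rise and move back.

```bash
python3 -m crank '[[0,0,0,0,0,0,0.6],[0,0,0,0,0,0,0.3],[0,0,0,0,0,0,0],[0,0,0,0,0,0,0],[0,0,0,0,0,0,0]]' 20
python3 -m crank '[[0,0,-0.03,0,0,0,0],[0,0,-0.07,0,0,0,0],[0.03,0,-0.09,0,0,0,0],[0.07,0.002,-0.09,0,0,0,0],[0.08,0.003,-0.09,0,0,0,0]]'
python3 -m crank '[[0,0,0,0,0,0,0],[0,0,0,0,0,0,0]]'
python3 - <<'E'
from rig import cams
import cv2,pickle
from h import *
fs={n:cams.grab_frame(n) for n in("wrist","top")};pickle.dump(fs,open("w4.pkl","wb"))
f=fs["wrist"];print(pix(f,[554,-140.8,250]),pix(f,[474,-137.2,187]))
b=cv2.resize(fs["top"]["image"][140:270,300:430],None,fx=1.5,fy=1.5,interpolation=2)
o=np.zeros((400+195,640,3),np.uint8);o[:400]=f["image"];o[400:,:195]=b
cv2.imwrite("pics/w4.png",o[:,:,::-1])
E
python3 d.py 474 -137 175 3.097
```

```text
clock: 6.55
eef_pos: [553.7, -140.3, 228.3]
tcp_rot: [3.142, 0.0, 3.097]
contact_force: [0.7, -0.4, -0.4]
opening: 1.0
grasp_force: 0.0
clock: 7.05
eef_pos: [471.1, -133.4, 318.8]
tcp_rot: [-3.142, -0.0, 3.097]
contact_force: [-0.8, -0.2, -1.2]
opening: 1.002
grasp_force: 0.0
clock: 7.25
eef_pos: [474.7, -133.9, 318.4]
tcp_rot: [-3.141, 0.001, 3.097]
contact_force: [0.4, -0.3, 0.4]
opening: 0.996
grasp_force: 0.0
[314.54550569 325.87715008] [315.1371887  193.21032894]
[ 0.0008 -0.0031  0.143 ] [ 0.  0. -0.] dist 143.0 1.004 7.35
```

View pics/w4.png

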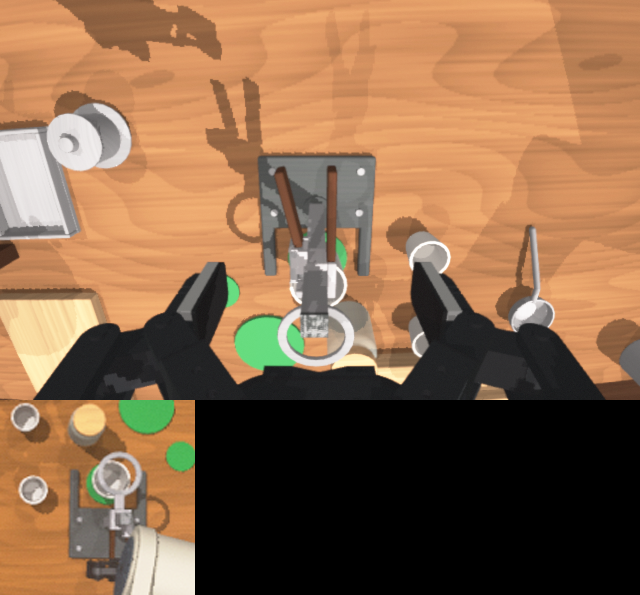

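```bash
python3 - <<'E'
import pickle
from h import *
fs=pickle.load(open("w4.pkl","rb"));f=fs["wrist"];t=fs["top"]
np.set_printoptions(precision=1,suppress=True)
print("wrist: ring",onz(f,316,335,165),"cup rim",onz(f,319,285,75),"fixed tip",onz(f,332,168,186),"lever tip",onz(f,280,170,186))
print("top: ring",onz(t,300+120/1.5,140+74/1.5,166),"cup",onz(t,300+112/1.5,140+78/1.5,75))
E
```

```text
wrist: ring [ 638.7 -144.5  165. ] cup rim [ 637.3 -141.2   75. ] fixed tip [ 453.7 -122.7  186. ] lever tip [ 453.5 -164.5  186. ]
top: ring [ 638.6 -148.2  166. ] cup [ 640.3 -146.3   75. ]
```

```bash
python3 -m crank '[[0.001,-0.003,0.04,0,0,0,0],[0.001,-0.003,0.08,0,0,0,0],[0.001,-0.003,0.12,0,0,0,0],[0.001,-0.003,0.142,0,0,0,0],[0.001,-0.003,0.142,0,0,0,0]]'
python3 -m crank '[[0,0,0,0,0,0,0.3],[0,0,0,0,0,0,0.4],[0,0,0,0,0,0,0.5],[0,0,0,0,0,0,0.6],[0,0,0,0,0,0,1]]' 20
python3 -m crank '[[0,0,0,0,0,0,1],[0,0,0,0,0,0,1],[0,0,0,0,0,0,1]]'
```

```text
clock: 7.85
eef_pos: [471.4, -136.2, 172.9]
tcp_rot: [3.14, -0.006, 3.097]
contact_force: [0.4, -0.0, -0.8]
opening: 1.002
grasp_force: 0.0
clock: 8.35
eef_pos: [473.7, -137.0, 177.3]
tcp_rot: [-3.141, 0.003, 3.097]
contact_force: [2.3, -1.8, 1.1]
opening: 0.409
grasp_force: 20.0
clock: 8.65
eef_pos: [473.4, -137.0, 176.6]
tcp_rot: [-3.141, 0.002, 3.097]
contact_force: [3.9, -3.4, 0.5]
opening: 0.409
grasp_force: 19.8
```

```bash
python3 -m crank '[[0,0,0.008,0,0,0,1],[0,0,0.016,0,0,0,1],[0,0,0.024,0,0,0,1],[0,0,0.032,0,0,0,1],[0,0,0.04,0,0,0,1]]'
python3 -m crank '[[0,0,0.008,0,0,0,1],[0,0,0.016,0,0,0,1],[0,0,0.024,0,0,0,1],[0,0,0.03,0,0,0,1],[0,0,0.0325,0,0,0,1]]'
python3 -m crank '[[0,0,0,0,0,0,1],[0,0,0,0,0,0,1],[0,0,0,0,0,0,1],[0,0,0,0,0,0,1]]'
python3 - <<'E'
from rig import cams
import cv2,pickle
from h import *
fs={n:cams.grab_frame(n) for n in("wrist","scene")};pickle.dump(fs,open("w5.pkl","wb"))
f=fs["wrist"]
b=cv2.resize(fs["scene"]["image"][200:280,250:350],None,fx=2,fy=2,interpolation=2)
o=np.zeros((560,640,3),np.uint8);o[:400]=f["image"];o[400:,:200]=b
cv2.imwrite("pics/w5.png",o[:,:,::-1])
E
```

```text
clock: 9.15
eef_pos: [473.4, -137.0, 135.5]
tcp_rot: [-3.141, 0.001, 3.097]
contact_force: [5.7, -3.1, 0.6]
opening: 0.408
grasp_force: 19.8
clock: 9.65
eef_pos: [473.2, -136.8, 102.8]
tcp_rot: [-3.142, 0.001, 3.097]
contact_force: [3.8, -3.7, 1.2]
opening: 0.404
grasp_force: 20.2
clock: 10.05
eef_pos: [471.7, -136.3, 103.1]
tcp_rot: [3.141, -0.002, 3.097]
contact_force: [1.1, -0.6, -5.1]
opening: 0.407
grasp_force: 20.7
```

View pics/w5.png

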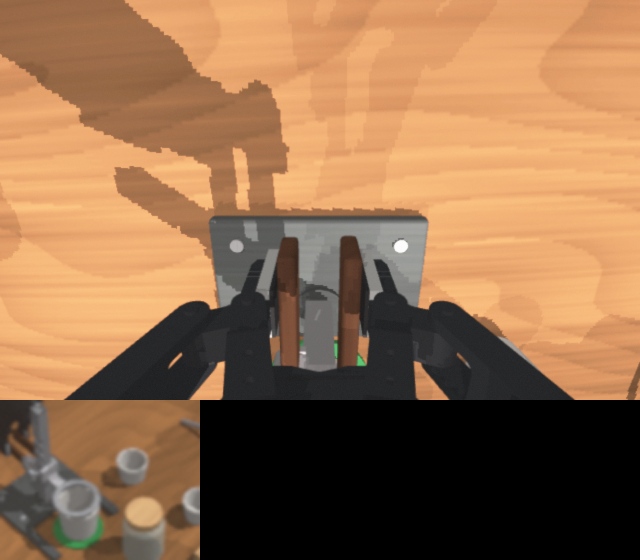

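The plates are squeezed and parallel at x=290 and x=348, and the scene inset shows the ring just above the cup rim. Now let go and back off.

```bash
python3 -m crank '[[0,0,0,0,0,0,0.5],[0,0,0,0,0,0,0.3],[0,0,0,0,0,0,0],[0,0,0,0,0,0,0],[0,0,0,0,0,0,0]]' 20
python3 -m crank '[[0,0.002,-0.03,0,0,0,0],[0,0.002,-0.07,0,0,0,0],[0.02,0.002,-0.11,0,0,0,0],[0.05,0.002,-0.15,0,0,0,0],[0.05,0.002,-0.19,0,0,0,0]]'
python3 -m crank '[[0,0,0,0,0,0,0],[0,0,0,0,0,0,0]]'
python3 - <<'E'
from rig import cams
import cv2,pickle
from h import *
fs={n:cams.grab_frame(n) for n in("wrist","top","scene")};pickle.dump(fs,open("w6.pkl","wb"))
f=fs["wrist"]
a=cv2.resize(f["image"][160:400,200:440],None,fx=1.6,fy=1.6,interpolation=2)
b=cv2.resize(fs["scene"]["image"][200:280,250:350],None,fx=4,fy=4,interpolation=2)
c=cv2.resize(fs["top"]["image"][150:250,320:420],None,fx=2,fy=2,interpolation=2)
o=np.zeros((600,790,3),np.uint8);o[:384,:384]=a;o[:320,390:790]=b;o[384:584,:200]=c
cv2.imwrite("pics/w6.png",o[:,:,::-1])
E
```

```text
clock: 10.65
eef_pos: [472.8, -136.7, 103.9]
tcp_rot: [3.142, 0.0, 3.097]
contact_force: [0.3, 0.6, -0.2]
opening: 1.001
grasp_force: 0.0
clock: 11.15
eef_pos: [419.4, -131.9, 294.9]
tcp_rot: [3.141, -0.003, 3.097]
contact_force: [0.8, 0.3, -0.3]
opening: 1.001
grasp_force: 0.0
clock: 11.35
eef_pos: [423.2, -132.6, 294.6]
tcp_rot: [-3.141, 0.002, 3.097]
contact_force: [-0.9, -0.0, -1.5]
opening: 1.0
grasp_force: 0.0
```

View pics/w6.png

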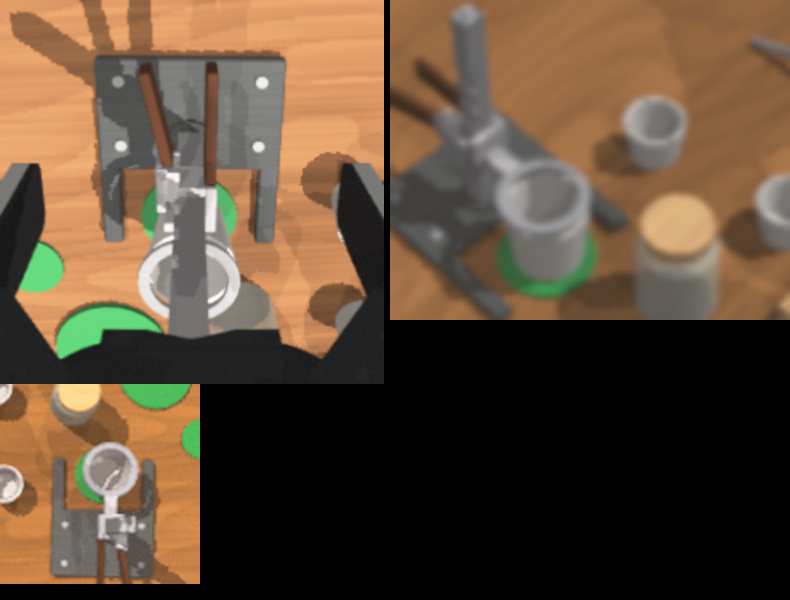

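```bash
python3 - <<'E'
import pickle
from h import *
fs=pickle.load(open("w6.pkl","rb"));f=fs["wrist"];t=fs["top"];s=fs["scene"]
np.set_printoptions(precision=1,suppress=True)
W=lambda x,y:(200+x/1.6,160+y/1.6)
print("tips",onz(f,*W(211,66),112),onz(f,*W(146,68),112))
print("ring tri",tri(ray(t,320+109/2,150+86/2),ray(s,250+153/4,200+197/4)))
# ring outer outline: ellipse fits of the bright blob, width -> height
print("ring",onz(t,320+109/2,150+86/2,89),"predicted cup",pix(t,[638.4,-143.4,75]))
w=onz(t,320+137/2,193,89)-onz(t,320+82/2,193,89);print("diam at z=89",w)
for z in(64,89,114):print(z,pix(s,[638.6,-144.6,z]))
E
```

```text
tips [ 448.7 -121.2  112. ] [ 448.2 -161.5  112. ]
ring tri (array([ 638.5, -142.7,   82.7]), np.float64(5.215660505187558))
ring [ 636.  -143.7   89. ] predicted cup [373.7 192.7]
diam at z=89 [ -2.  -81.3   0. ]
64 [287.3 252.9]
89 [287.1 248.5]
114 [286.8 243.9]
```

```bash
python3 -c "
from rig import sign_off
print(sign_off())"
```

```text
the job is handed in; nothing more can be done
None
```

The drip stand now straddles the coaster with its ring about 2 mm off the cup's centre by camera, the bracket in the second-lowest notch and the lever sprung out; I handed it in at about 11.5 s, and no verdict came back.

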